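# Move the compressor pistons to the assembly rack in cylinder order

## Robot

A 7-joint arm with a two-finger parallel gripper is mounted at the origin on the work surface. World frame = base frame: x ahead of the robot, y to its left, z up, the work surface at z = 0. Lengths are in m, angles in rad, forces in N, time in s.
With the tool pointing down it reaches from about 0.425 to 0.875 m from the base axis. Payload 4.7 kg.
Tool frame: the origin (TCP) lies at the centre of the arm's flange, where the gripper is bolted on; the fingertips stand 182 mm ahead of it and the grasp point (between the pads) lies 164 mm ahead of it; x points along the fingers, y is the direction in which the jaws open and shut, and the axes are right-handed (so a half turn about x gives the same grasp; the last joint's range is limited). The gripper opens to 87 mm and grips with 3 to 60 N. Pads are 19 mm wide; open, the fingers measure 117 mm over their backs; the gripper's body (75 mm by 190 mm) begins 51 mm behind the grasp point.
Start: joints at [1.277, 0.321, -0.07, 1.45, 0.023, 1.371, -0.057], TCP at [0.197, -0.619, 0.405] pointing down, gripper open.
Joint ranges: [-2.86, 2.86], [-0.3, 2.09], [-1.38, 1.24], [0.06, 2.45], [-1.56, 4.7], [0.09, 2.05], [-2.69, 2.69]. Speed limits (rad/s): [2.57, 2.57, 3.14, 3.14, 3.14, 3.14, 3.14].

## Interface

Orientations are given as a rotation vector (axis times angle).
In Python, from bench import ctrl gives the robot as it stands.
- The arm moves only by the shell command python3 -m crank 'ROWS' [FORCE]. ROWS is JSON, one flat list of numbers, 7 for each row, row after row: the shift along the tool's x, y, z in mm, then the turn, a rotation vector about the tool's x, y, z in rad, then the finger opening in mm, from 0 to 87. A call has exactly 5 rows; each row shifts and turns the commanded pose from where the row before left it, along the tool's axes as they then stand; what a row does not reach is not made up. A row lasts 1/8 s, in which the tool goes at most 62.5 mm and 10.7 degrees, less where a joint would pass 70% of its speed; a pose out of reach is approached as far as the arm can. A call with a gripper value outside its range is refused whole. The fingers move at their own pace and stop on an object; FORCE is the grip in N (left out, the last holds). Time passes only in rows, so rows that do not move let the fingers close, or fill a call up. It gives the time, the measured TCP pose, the force and the opening at its end, in the units of the state.
- ctrl.get_state(): the state, without advancing time (a new reading comes with each control period).
- ctrl.get_image(name): name is "scene" or "top"; returns the picture (400x640x3 uint8, red, green, blue); there is no depth.
- ctrl.camera_params(name): a dict with "K" (3x3 intrinsics, pixels), "world_to_cam" (4x4, takes a point from world to camera coordinates). Camera axes: x right, y down, z forward; pixel columns grow to the right and rows downward; lengths in m; the calibration is good to about 2 mm. A picture is of the moment at which its call begins. camera_params takes no time and is no camera call.
- ctrl.close_job(): hands the job in, once; it reports no verdict.
Trained networks look in the newest picture that a camera, given by its name, has taken for a name from the list of things; names that differ only in an ending like _2 or _b are one class to them, and where a whole thing is asked for, a point or a joint stands for the part that bears it (a point fixed in the world has none). Each returns a list of dicts, best first, with "confidence" (0 to 1); they miss things now and then, are a little off and sometimes report something else, mostly with a low value. They report only what shows in the picture. A call takes as long as a camera call.
- ctrl.regions_of(camera, target): "region" (400x640 bool, what is visible of it) and "at" ([column, row] in pixels, amid what is visible of it).
- ctrl.mark_of(camera, target): "at" ([column, row] in pixels: a listed point, or the origin of a listed thing).
The state is a dict: "time": time; "joint_positions": joint angles; "qd": joint speeds; "joint_torque": joint torques, N m; "position": TCP position; "tool_rot": TCP orientation; "ft_force": force on the tool from outside, world axes, zero at the start; "torque": the same for the moment, N m; "grip_width": opening from 0.0 (shut) to 1.0 (fully open).
Only numpy, scipy, OpenCV 4.12 (cv2) and the standard library are available. Lean on these libraries where they do the work, as an engineer would, in place of code of your own. Each camera call takes 0.05 s, during which the arm holds its last target.

## Task

The four paint-marked compressor pistons have been washed and each must go back into its own cylinder, so move them from the bare-metal wash rack to the blue assembly rack without changing their order: the piston at the red end of the wash rack goes to the red end of the blue rack, the next one beside it, and so on. Stand each piston upright, fully down over its own peg, and set it down rather than dropping or tipping it.

Things in the scene. Friction and masses are not known exactly. Their poses are not given: they have to be found in the camera images.
- wash_rack: Bare-metal drain rack; at the start a piston stands on each of its white pads. Fixed channel 302 x 70, flat top at z = 30, end lips to z = 45; the lip at its +x end is red. Origin: centre of underside, on the bench; x along the row, z up. Four pads on its x axis at x = +105 (red end), +35, -35, -105. Sizes in mm.
- assembly_rack: Blue rack, empty at the start. Fixed channel 302 x 70, flat top at z = 30, end lips to z = 45; the lip at its +x end is red. Origin: centre of underside, on the bench; x along the row, z up. Four pads on its x axis at x = +105 (red end), +35, -35, -105. Pads black, 62 diameter, top at z = 35, each with an upright peg 24 diameter up to z = 48 that enters a piston's hollow underside with 9 play all round. Sizes in mm.
- piston_yellow: Aluminium piston with a yellow paint dab (27 mm) in the middle of its crown: upright cylinder 52 mm in diameter, 46 high, 0.1 to 0.25 kg, closed on top, hollow below (bore 42 in diameter, 40 deep). Grip it across its diameter, any direction. Origin: centre of its underside; z up through the crown; yaw has no meaning.
- piston_green: Aluminium piston with a green paint dab (27 mm) in the middle of its crown: upright cylinder 52 mm in diameter, 46 high, 0.1 to 0.25 kg, closed on top, hollow below (bore 42 in diameter, 40 deep). Grip it across its diameter, any direction. Origin: centre of its underside; z up through the crown; yaw has no meaning.
- piston_blue: Aluminium piston with a blue paint dab (27 mm) in the middle of its crown: upright cylinder 52 mm in diameter, 46 high, 0.1 to 0.25 kg, closed on top, hollow below (bore 42 in diameter, 40 deep). Grip it across its diameter, any direction. Origin: centre of its underside; z up through the crown; yaw has no meaning.
- piston_pink: Aluminium piston with a pink paint dab (27 mm) in the middle of its crown: upright cylinder 52 mm in diameter, 46 high, 0.1 to 0.25 kg, closed on top, hollow below (bore 42 in diameter, 40 deep). Grip it across its diameter, any direction. Origin: centre of its underside; z up through the crown; yaw has no meaning.
- seat_yellow: White pad fixed on the wash rack, on which the yellow piston stands at the start: 62 mm in diameter, 5 thick, with a peg 24 in diameter standing 13 above the pad. Origin: centre of its underside, on the rack's flat top, 30 above the bench; the piston's underside is 5 higher.
- seat_green: White pad fixed on the wash rack, on which the green piston stands at the start: 62 mm in diameter, 5 thick, with a peg 24 in diameter standing 13 above the pad. Origin: centre of its underside, on the rack's flat top, 30 above the bench; the piston's underside is 5 higher.
- seat_blue: White pad fixed on the wash rack, on which the blue piston stands at the start: 62 mm in diameter, 5 thick, with a peg 24 in diameter standing 13 above the pad. Origin: centre of its underside, on the rack's flat top, 30 above the bench; the piston's underside is 5 higher.
- seat_pink: White pad fixed on the wash rack, on which the pink piston stands at the start: 62 mm in diameter, 5 thick, with a peg 24 in diameter standing 13 above the pad. Origin: centre of its underside, on the rack's flat top, 30 above the bench; the piston's underside is 5 higher.

How it is judged:
At the end, for the whole second after the job is handed in: Every piston stands on the blue rack at the same place, counted from the red end, as it had on the wash rack: within 12 mm of the pad's centre along and across the row, its underside within 4 mm of the pad's height, upright within 0.1 rad, and at rest (below 0.02 m/s) (((x of seat_yellow in the frame of wash_rack between 0.085 and 0.125 m and x of piston_yellow in the frame of assembly_rack between 0.093 and 0.117 m) or (x of seat_yellow in the frame of wash_rack between 0.015 and 0.055 m and x of piston_yellow in the frame of assembly_rack between 0.023 and 0.047 m) or (x of seat_yellow in the frame of wash_rack between -0.055 and -0.015 m and x of piston_yellow in the frame of assembly_rack between -0.047 and -0.023 m) or (x of seat_yellow in the frame of wash_rack between -0.125 and -0.085 m and x of piston_yellow in the frame of assembly_rack between -0.117 and -0.093 m)) and y of piston_yellow in the frame of assembly_rack between -0.012 and 0.012 m and z of piston_yellow in the frame of assembly_rack between 0.031 and 0.039 m and angle between each of piston_yellow, piston_green, piston_blue, piston_pink's own z axis and vertical below 0.1 rad and linear speed of each of piston_yellow, piston_green, piston_blue, piston_pink below 0.02 m/s and ((x of seat_green in the frame of wash_rack between 0.085 and 0.125 m and x of piston_green in the frame of assembly_rack between 0.093 and 0.117 m) or (x of seat_green in the frame of wash_rack between 0.015 and 0.055 m and x of piston_green in the frame of assembly_rack between 0.023 and 0.047 m) or (x of seat_green in the frame of wash_rack between -0.055 and -0.015 m and x of piston_green in the frame of assembly_rack between -0.047 and -0.023 m) or (x of seat_green in the frame of wash_rack between -0.125 and -0.085 m and x of piston_green in the frame of assembly_rack between -0.117 and -0.093 m)) and y of piston_green in the frame of assembly_rack between -0.012 and 0.012 m and z of piston_green in the frame of assembly_rack between 0.031 and 0.039 m and ((x of seat_blue in the frame of wash_rack between 0.085 and 0.125 m and x of piston_blue in the frame of assembly_rack between 0.093 and 0.117 m) or (x of seat_blue in the frame of wash_rack between 0.015 and 0.055 m and x of piston_blue in the frame of assembly_rack between 0.023 and 0.047 m) or (x of seat_blue in the frame of wash_rack between -0.055 and -0.015 m and x of piston_blue in the frame of assembly_rack between -0.047 and -0.023 m) or (x of seat_blue in the frame of wash_rack between -0.125 and -0.085 m and x of piston_blue in the frame of assembly_rack between -0.117 and -0.093 m)) and y of piston_blue in the frame of assembly_rack between -0.012 and 0.012 m and z of piston_blue in the frame of assembly_rack between 0.031 and 0.039 m and ((x of seat_pink in the frame of wash_rack between 0.085 and 0.125 m and x of piston_pink in the frame of assembly_rack between 0.093 and 0.117 m) or (x of seat_pink in the frame of wash_rack between 0.015 and 0.055 m and x of piston_pink in the frame of assembly_rack between 0.023 and 0.047 m) or (x of seat_pink in the frame of wash_rack between -0.055 and -0.015 m and x of piston_pink in the frame of assembly_rack between -0.047 and -0.023 m) or (x of seat_pink in the frame of wash_rack between -0.125 and -0.085 m and x of piston_pink in the frame of assembly_rack between -0.117 and -0.093 m)) and y of piston_pink in the frame of assembly_rack between -0.012 and 0.012 m and z of piston_pink in the frame of assembly_rack between 0.031 and 0.039 m); the robot touches nothing.
It fails at once if a piston is dropped: it falls free, touching nothing, more than 15 mm above its standing height on the racks ((contact force between piston_yellow and anything else below 0.01 N and height (world z) of piston_yellow above 0.05 m) or (contact force between piston_green and anything else below 0.01 N and height (world z) of piston_green above 0.05 m) or (contact force between piston_blue and anything else below 0.01 N and height (world z) of piston_blue above 0.05 m) or (contact force between piston_pink and anything else below 0.01 N and height (world z) of piston_pink above 0.05 m)).
It fails at once if a piston is tipped more than 40 degrees from upright (angle between any of piston_yellow, piston_green, piston_blue, piston_pink's own z axis and vertical above 0.7 rad).
It also fails if it takes over 99 s, if anything falls off the work surface, if the arm or the gripper's body presses on something with over 40 N, if the wrist force passes 120 N, or if a joint passes its speed limit or range.

## Working session

There is one attempt and no reset: what is moved stays moved. The work goes in short steps, Python scripts to look and compute and a shell command to move; the robot and the scene stay as the last step left them, time stands still between calls to the robot, and variables do not carry over. Pictures are saved under pics/ and viewed, and the job is handed in when it is done.

```bash
ls; mkdir -p pics; python3 - <<'E'
from bench import ctrl
import cv2
s=ctrl.get_state(); print({k:s[k] for k in('time','position','tool_rot','grip_width','joint_positions')})
for n in('scene','top'):
    im=ctrl.get_image(n); cv2.imwrite(f'pics/{n}0.png',im[:,:,::-1])
    p=ctrl.camera_params(n); print(n,p)
E
```

```text
pics
{'time': 0.0, 'position': array([ 0.19682292, -0.61927052,  0.40364907]), 'tool_rot': array([ 2.05583176,  0.32098442, -2.056735  ]), 'grip_width': 1.0011239323037306, 'joint_positions': array([ 1.27709899,  0.32183847, -0.07008206,  1.45167909,  0.02264252,
        1.37079183, -0.05689269])}
scene {'K': array([[379.6811878 ,   0.        , 320.71833302],
       [  0.        , 379.6811878 , 197.74764322],
       [  0.        ,   0.        ,   1.        ]]), 'world_to_cam': array([[ 0.57649947,  0.81708018, -0.00532292, -0.30000039],
       [ 0.64350927, -0.45802991, -0.61327352, -0.30263528],
       [-0.5035317 ,  0.35012651, -0.78985268,  1.04640013],
       [ 0.        ,  0.        ,  0.        ,  1.        ]])}
top {'K': array([[485.86711952,   0.        , 317.26674922],
       [  0.        , 485.86711952, 195.28171328],
       [  0.        ,   0.        ,   1.        ]]), 'world_to_cam': array([[ 0.06208468, -0.9980643 ,  0.00362676, -0.04858053],
       [-0.9754703 , -0.06144733, -0.21138097,  0.52013084],
       [ 0.21119466,  0.00958572, -0.97739702,  0.83346156],
       [ 0.        ,  0.        ,  0.        ,  1.        ]])}
```

View pics/scene0.png

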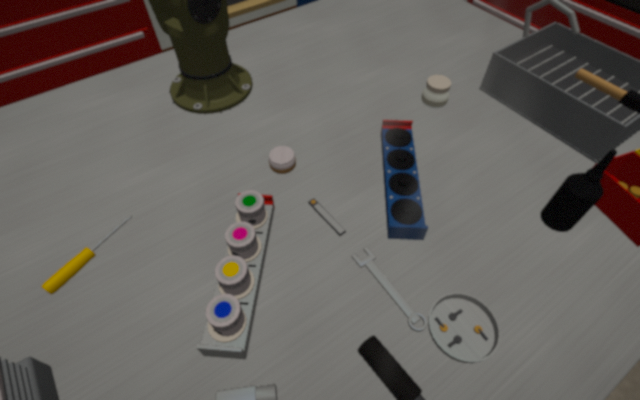

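View pics/top0.png

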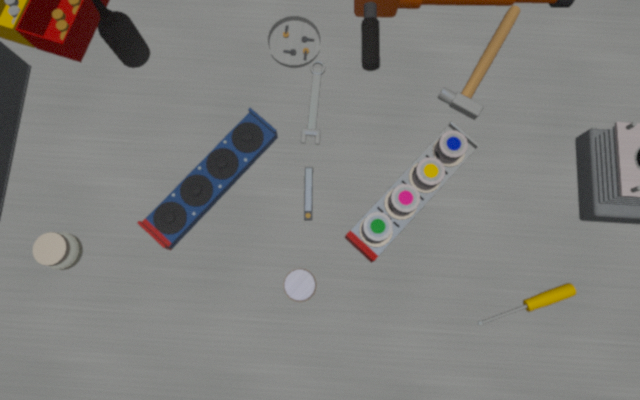

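```bash
cat > h.py <<'E'
import numpy as np, cv2
from bench import ctrl
from scipy.spatial.transform import Rotation as R
def w(cam,uv,z):
    p=ctrl.camera_params(cam);T=p['world_to_cam'];Rm=T[:3,:3];c=-Rm.T@T[:3,3]
    d=Rm.T@np.linalg.solve(p['K'],[uv[0],uv[1],1]); return (c+d*(z-c[2])/d[2])[:2]
HSV={'green':(60,12),'pink':(160,12),'yellow':(25,8),'blue':(115,12)}
def blobs(cam,im,name):
    h=cv2.cvtColor(im,cv2.COLOR_RGB2HSV).astype(int);H,t=HSV[name]
    m=((abs(h[...,0]-H)<t)&(h[...,1]>140)&(h[...,2]>60)).astype(np.uint8)
    n,l,s,c=cv2.connectedComponentsWithStats(m)
    return [(s[i,4],c[i]) for i in range(1,n) if s[i,4]>60]
E
python3 - <<'E'
from h import *
np.set_printoptions(precision=4,suppress=True)
for cam in('top','scene'):
    im=ctrl.get_image(cam)
    for n in HSV:
        for a,c in blobs(cam,im,n): print(cam,n,a,c.round(1),w(cam,c,.081))
    for t in('assembly_rack','wash_rack'):
        for r in ctrl.mark_of(cam,t)[:2]: print(cam,t,r['confidence'],r['at'],w(cam,r['at'],0))
    # black pads
    for r in ctrl.regions_of(cam,'assembly_rack')[:1]:
        g=im.max(2); 
        m=r['region']; hull=cv2.convexHull(np.argwhere(m)[:,::-1].astype(np.int32)); mm=np.zeros(m.shape,np.uint8);cv2.fillPoly(mm,[hull],1)
        print(r['confidence'],m.sum())
        d=((g<65)&(mm>0)).astype(np.uint8)
        d=cv2.morphologyEx(d,cv2.MORPH_OPEN,np.ones((3,3)))
        cs,_=cv2.findContours(d,cv2.RETR_EXTERNAL,cv2.CHAIN_APPROX_NONE)
        for c in cs:
            if cv2.contourArea(c)>150:
                e=cv2.fitEllipse(c); print(' pad',np.round(e[0],1),np.round(e[1],1),w(cam,e[0],.035))
E
```

```text
top green 135 [377.4 225.8] [ 0.4686 -0.125 ]
top pink 144 [405.3 197.2] [ 0.5229 -0.1725]
top yellow 698 [11.2 22.4] [0.8186 0.5913]
top yellow 68 [74.4  4. ] [0.8656 0.4771]
top yellow 199 [60.2 21.3] [0.827  0.4981]
top yellow 152 [430.5 170.3] [ 0.5754 -0.2165]
top yellow 668 [550.1 296.6] [ 0.3654 -0.423 ]
top blue 132 [453.3 143.1] [ 0.6293 -0.2573]
top blue 116 [239.5 156.2] [0.5799 0.1285]
top blue 115 [217.6 184.5] [0.5251 0.1624]
top blue 120 [192.1 211.2] [0.4741 0.2022]
top assembly_rack 0.59 [211.0, 180.4] [0.5509 0.1941]
top wash_rack 0.81 [409.0, 193.4] [ 0.5492 -0.1938]
0.91 6426
 pad [169.6 217.5] [29.4 31.5] [0.4673 0.2548]
 pad [196.  190.1] [29.3 30.8] [0.5223 0.2119]
 pad [222.  163.3] [28.8 30.3] [0.5772 0.1687]
 pad [247.2 137.1] [28.4 29.2] [0.6324 0.1257]
scene green 95 [248.7 200.3] [ 0.4661 -0.1247]
scene pink 134 [239.5 233.2] [ 0.5206 -0.1723]
scene yellow 68 [635.3 190.6] [0.8674 0.4789]
scene yellow 791 [ 67.5 270.6] [ 0.4224 -0.4344]
scene yellow 182 [230.5 268.8] [ 0.5732 -0.2164]
scene blue 69 [408.3 147.6] [0.5365 0.2112]
scene blue 593 [393.9 187.9] [0.5999 0.1143]
scene blue 192 [222.4 309.1] [ 0.627  -0.2574]
scene assembly_rack 0.62 [398.8, 180.7] [0.548  0.1913]
scene wash_rack 0.82 [243.2, 272.5] [ 0.547  -0.1944]
0.96 4199
 pad [405.2 232.7] [10.5 45.8] [0.6692 0.0893]
 pad [405.8 211.2] [24.5 30.8] [0.6332 0.1245]
 pad [402.9 183.6] [22.6 28.9] [0.5779 0.1681]
 pad [399.5 149.6] [26.5 45.2] [0.5001 0.2297]
```

```bash
cat >> h.py <<'E'
def plan(x,y,z,yaw):
    """target TCP pose, tool down (tool x = -z), tool y at yaw deg (mod 180)"""
    np.set_printoptions(precision=4,suppress=True)
    s=ctrl.get_state();R0=R.from_rotvec(s['tool_rot']);best=None
    for k in(0,180):
        a=np.radians(yaw+k);ty=np.array([np.cos(a),np.sin(a),0]);tx=np.array([0,0,-1.])
        M=R.from_matrix(np.c_[tx,ty,np.cross(tx,ty)]); dr=(R0.inv()*M).as_rotvec()
        if best is None or np.linalg.norm(dr)<np.linalg.norm(best): best=dr
    d=np.array([x,y,z])-s['position']
    print('t',s['time'].__round__(2),'pos',s['position'],'grip',round(s['grip_width']*87,1),'F',s['ft_force'].round(1),'yaw',np.degrees(np.arctan2(*R0.as_matrix()[1::-1,1])).round(1),'tilt',np.degrees(np.arccos(-R0.as_matrix()[2,0])).round(2))
    print('d_world',d.round(4)*1000,'d_tool mm',(R0.inv().apply(d)*1000).round(1),'turn rad',best.round(3), 'd in turned tool', ((R0*R.from_rotvec(best)).inv().apply(d)*1000).round(1), 'q7',s['joint_positions'][6].round(2))
E
python3 -c "
from h import *
plan(.467,-.125,.29,50.5)"
```

```text
t 0.5 pos [ 0.1969 -0.6195  0.4048] grip 87.2 F [-0.6 -0.4  0.4] yaw -72.4 tilt 0.01
d_world [ 270.1  494.5 -114.8] d_tool mm [ 114.7 -389.4 -407.2] turn rad [ 0.997  0.    -0.   ] d in turned tool [ 114.8 -553.4  106.1] q7 -0.06
```

```bash
python3 -m crank '[8,-38.9,-40.7,0,0,0,87, 8,-38.9,-40.7,0,0,0,87, 8,-38.9,-40.7,0,0,0,87, 8,-38.9,-40.7,0,0,0,87, 8,-38.9,-40.7,0,0,0,87]' 30
python3 -m crank '[8,-38.9,-40.7,0,0,0,87, 8,-38.9,-40.7,0,0,0,87, 8,-38.9,-40.7,0,0,0,87, 8,-38.9,-40.7,0,0,0,87, 8,-38.9,-40.7,0,0,0,87]'
python3 -m crank '[0,0,0,-0.178,0,0,87, 0,0,0,-0.178,0,0,87, 0,0,0,-0.178,0,0,87, 0,0,0,-0.178,0,0,87, 0,0,0,-0.178,0,0,87]'
python3 -m crank '[0,0,0,-0.178,0,0,87, 0,0,0,-0.178,0,0,87, 0,0,0,-0.178,0,0,87, 0,0,0,-0.178,0,0,87, 0,0,0,-0.178,0,0,87]'
python3 -m crank '[0,0,0,-0.178,0,0,87, 0,0,0,-0.178,0,0,87, 0,0,0,0,0,0,87, 0,0,0,0,0,0,87, 0,0,0,0,0,0,87]'
python3 -c "
from h import *
plan(.467,-.125,.224,50.5)"
```

```text
time: 1.12
position: [0.3326, -0.3707, 0.3648]
tool_rot: [2.056, 0.318, -2.055]
ft_force: [1.3, 0.0, 0.1]
grip_width: 1.004
time: 1.75
position: [0.4675, -0.1238, 0.325]
tool_rot: [2.056, 0.317, -2.054]
ft_force: [0.6, -0.8, 0.7]
grip_width: 0.998
time: 2.38
position: [0.4669, -0.1254, 0.3249]
tool_rot: [1.474, 1.012, -1.474]
ft_force: [-0.1, 0.4, -0.9]
grip_width: 1.002
time: 3.0
position: [0.4669, -0.1254, 0.3249]
tool_rot: [0.816, 1.412, -0.816]
ft_force: [-0.2, -0.5, -0.2]
grip_width: 0.998
time: 3.62
position: [0.4669, -0.1254, 0.3248]
tool_rot: [0.547, 1.5, -0.547]
ft_force: [1.1, 0.8, 0.4]
grip_width: 0.997
t 3.62 pos [ 0.4669 -0.1254  0.3248] grip 86.7 F [1.1 0.8 0.4] yaw 49.9 tilt 0.01
d_world [   0.1    0.4 -100.8] d_tool mm [100.8   0.4  -0.3] turn rad [-0.01  0.    0.  ] d in turned tool [100.8   0.4  -0.2] q7 1.05
```

```bash
python3 -m crank '[25,0.4,0,-0.01,0,0,87, 25,0,0,0,0,0,87, 25,0,0,0,0,0,87, 20,0,0,0,0,0,87, 6,0,0,0,0,0,87]' 30
python3 -m crank '[0,0,0,0,0,0,87, 0,0,0,0,0,0,45, 0,0,0,0,0,0,45, 0,0,0,0,0,0,45, 0,0,0,0,0,0,45]' 30
python3 -m crank '[0,0,0,0,0,0,45, 0,0,0,0,0,0,45, 0,0,0,0,0,0,45, 0,0,0,0,0,0,45, 0,0,0,0,0,0,45]' 30
python3 -m crank '[-2,0,0,0,0,0,45, -6,0,0,0,0,0,45, -10,0,0,0,0,0,45, -15,0,0,0,0,0,45, -15,0,0,0,0,0,45]' 30
python3 -c "
from h import *
plan(.4673,.2548,.324,52)
cv2.imwrite('pics/a1.png',ctrl.get_image('top')[:,:,::-1])"
```

```text
time: 4.25
position: [0.4666, -0.125, 0.2226]
tool_rot: [0.539, 1.505, -0.539]
ft_force: [-0.1, -0.4, 1.1]
grip_width: 0.999
time: 4.88
position: [0.4672, -0.1252, 0.2239]
tool_rot: [0.538, 1.502, -0.538]
ft_force: [1.1, 1.8, -0.7]
grip_width: 0.636
time: 5.5
position: [0.4673, -0.1252, 0.2239]
tool_rot: [0.538, 1.503, -0.538]
ft_force: [-0.6, 0.6, 2.5]
grip_width: 0.609
time: 6.12
position: [0.4673, -0.1251, 0.2732]
tool_rot: [0.538, 1.502, -0.538]
ft_force: [0.3, -0.2, -1.9]
grip_width: 0.61
t 6.12 pos [ 0.4673 -0.1251  0.2732] grip 53.0 F [ 0.3 -0.2 -1.9] yaw 50.6 tilt 0.05
d_world [ -0.  379.9  50.8] d_tool mm [ -51.   293.5 -241.1] turn rad [-0.024  0.001 -0.   ] d in turned tool [ -50.8  299.3 -233.9] q7 1.03
```

View pics/a1.png

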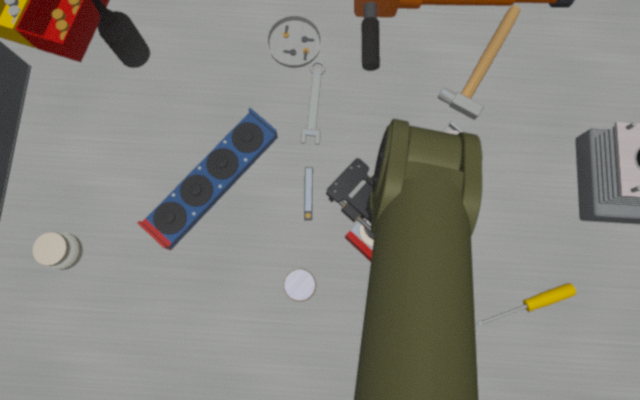

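```bash
python3 -m crank '[-10,0,0,-0.024,0,0,45, -10,10,-8,0,0,0,45, 0,20,-16,0,0,0,45, 0,30,-23.4,0,0,0,45, 0,30,-23.4,0,0,0,45]' 30
python3 -m crank '[0,30,-23.4,0,0,0,45, 0,30,-23.4,0,0,0,45, 0,30,-23.4,0,0,0,45, 0,30,-23.4,0,0,0,45, 0,30,-23.4,0,0,0,45]' 30
python3 -m crank '[0,30,-23.4,0,0,0,45, 0,20,-16,0,0,0,45, 0,9.3,-6.9,0,0,0,45, 0,0,0,0,0,0,45, 0,0,0,0,0,0,45]' 30
python3 -c "
from h import *
plan(.4673,.2548,.224,52)
cv2.imwrite('pics/a2.png',ctrl.get_image('scene')[:,:,::-1])"
```

```text
time: 6.8
position: [0.4665, -0.0087, 0.292]
tool_rot: [0.519, 1.508, -0.519]
ft_force: [-0.1, -1.7, -2.7]
grip_width: 0.608
time: 7.42
position: [0.4664, 0.1816, 0.2921]
tool_rot: [0.519, 1.508, -0.519]
ft_force: [0.5, 0.4, -3.2]
grip_width: 0.609
time: 8.05
position: [0.4674, 0.2536, 0.2915]
tool_rot: [0.52, 1.507, -0.522]
ft_force: [-0.6, 0.4, -1.8]
grip_width: 0.61
t 8.05 pos [0.4674 0.2536 0.2915] grip 53.0 F [-0.6  0.4 -1.8] yaw 51.9 tilt 0.08
d_world [ -0.1   1.2 -67.5] d_tool mm [67.5  0.9 -0.8] turn rad [-0.002  0.001  0.001] d in turned tool [67.5  0.9 -0.8] q7 0.18
```

View pics/a2.png

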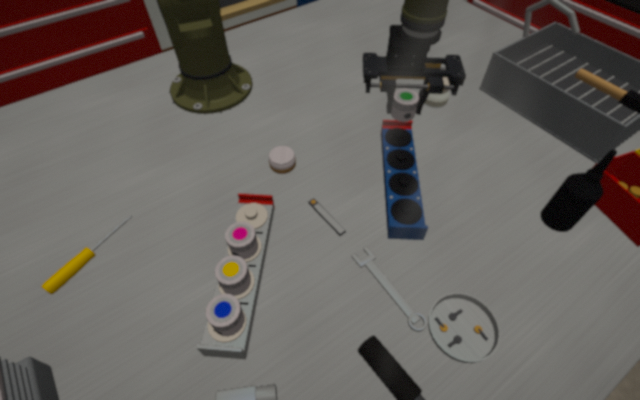

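The picture shows the green piston (407,97) held upright over the rack's red end (397,125). Next I lower it.

```bash
python3 -m crank '[15,0.9,-0.8,0,0,0,45, 18,0,0,0,0,0,45, 18,0,0,0,0,0,45, 10,0,0,0,0,0,45, 5.5,0,0,0,0,0,45]' 30
python3 -m crank '[0,0,0,0,0,0,45, 0,0,0,0,0,0,45, 0,0,0,0,0,0,45, 0,0,0,0,0,0,45, 0,0,0,0,0,0,45]' 30
python3 -c "
from h import *
plan(.4673,.2548,.224,52)"
```

```text
time: 8.72
position: [0.4669, 0.256, 0.2242]
tool_rot: [0.519, 1.509, -0.52]
ft_force: [-0.4, -0.2, -0.8]
grip_width: 0.614
time: 9.35
position: [0.4672, 0.256, 0.2254]
tool_rot: [0.52, 1.507, -0.52]
ft_force: [-0.3, 0.7, -0.9]
grip_width: 0.612
t 9.35 pos [0.4672 0.256  0.2254] grip 53.2 F [-0.3  0.7 -0.9] yaw 52.0 tilt 0.02
d_world [ 0.1 -1.2 -1.4] d_tool mm [ 1.4 -0.9  0.8] turn rad [-0.001  0.    -0.   ] d in turned tool [ 1.4 -0.9  0.8] q7 0.1
```

```bash
python3 -m crank '[1.4,0,0,0,0,0,45, 0,0,0,0,0,0,45, 0,0,0,0,0,0,45, 0,0,0,0,0,0,87, 0,0,0,0,0,0,87]' 30
python3 -m crank '[0,0,0,0,0,0,87, 0,0,0,0,0,0,87, 0,0,0,0,0,0,87, -8,0,0,0,0,0,87, -25,0,0,0,0,0,87]'
python3 -m crank '[-30,0,0,0,0,0,87, -30,0,0,0,0,0,87, -8,0,0,0,0,0,87, 0,0,0,0,0,0,87, 0,0,0,0,0,0,87]'
python3 -c "
from h import *
plan(.522,-.1725,.324,50.5)
for cam in ('scene','top'):
  for a,c in blobs(cam,ctrl.get_image(cam),'green'): print(cam,a,c,w(cam,c,.081))
  for t in ('pink','yellow','blue'): print([ (t,w(cam,c,.081)) for a,c in blobs(cam,ctrl.get_image(cam),t)])"
```

```text
time: 9.98
position: [0.4671, 0.2561, 0.2239]
tool_rot: [0.52, 1.508, -0.519]
ft_force: [-0.0, 0.2, 0.4]
grip_width: 0.757
time: 10.6
position: [0.4666, 0.2557, 0.2565]
tool_rot: [0.518, 1.51, -0.521]
ft_force: [0.1, -0.3, 0.1]
grip_width: 1.002
time: 11.22
position: [0.4668, 0.2557, 0.3236]
tool_rot: [0.519, 1.509, -0.521]
ft_force: [-0.0, 0.1, -0.1]
grip_width: 1.002
t 11.22 pos [0.4668 0.2557 0.3236] grip 87.1 F [-0.   0.1 -0.1] yaw 52.0 tilt 0.12
d_world [  55.2 -428.2    0.4] d_tool mm [  -0.1 -303.2  307.3] turn rad [ 0.026 -0.001  0.002] d in turned tool [  -0.4 -295.2  315. ] q7 0.2
[('pink', array([ 0.5206, -0.1724]))]
[('yellow', array([0.8676, 0.4788])), ('yellow', array([ 0.4224, -0.4344])), ('yellow', array([ 0.5732, -0.2165]))]
[('blue', array([0.5367, 0.2109])), ('blue', array([0.6004, 0.1139])), ('blue', array([ 0.627 , -0.2574]))]
[('pink', array([ 0.523 , -0.1725]))]
[('yellow', array([0.8182, 0.591 ])), ('yellow', array([0.8655, 0.4771])), ('yellow', array([0.8273, 0.4981])), ('yellow', array([ 0.5754, -0.2165])), ('yellow', array([ 0.3654, -0.4228]))]
[('blue', array([ 0.6293, -0.2574])), ('blue', array([0.5302, 0.1607])), ('blue', array([0.4865, 0.2134]))]
```

```bash
python3 -m crank '[0,-12,12.2,0,0,0,87, 0,-25,25.3,0,0,0,87, 0,-33,33.4,0,0,0,87, 0,-33,33.4,0,0,0,87, 0,-33,33.4,0,0,0,87]' 30
python3 -m crank '[0,-33,33.4,0,0,0,87, 0,-33,33.4,0,0,0,87, 0,-33,33.4,0,0,0,87, 0,-33,33.4,0,0,0,87, 0,-23,23.3,0,0,0,87]'
python3 -m crank '[0,-12.2,12.8,0,0,0,87, 0,0,0,0.026,-0.001,0.002,87, 0,0,0,0,0,0,87, 0,0,0,0,0,0,87, 0,0,0,0,0,0,87]'
python3 -c "
from h import *
plan(.522,-.1725,.224,50.5)
for cam in ('scene','top'):
  for a,c in blobs(cam,ctrl.get_image(cam),'green'): print(cam,a,c,w(cam,c,.081))
cv2.imwrite('pics/a3.png',ctrl.get_image('scene')[:,:,::-1])"
```

```text
time: 12.25
position: [0.4918, 0.0626, 0.325]
tool_rot: [0.519, 1.507, -0.52]
ft_force: [0.9, 0.2, 0.9]
grip_width: 1.002
time: 12.88
position: [0.5198, -0.1573, 0.3247]
tool_rot: [0.521, 1.507, -0.522]
ft_force: [0.7, 0.9, -0.6]
grip_width: 0.993
time: 13.5
position: [0.5225, -0.1711, 0.325]
tool_rot: [0.539, 1.501, -0.537]
ft_force: [0.2, 0.5, -0.7]
grip_width: 1.005
t 13.5 pos [ 0.5225 -0.1711  0.325 ] grip 87.4 F [ 0.2  0.5 -0.7] yaw 50.6 tilt 0.13
d_world [  -0.5   -1.4 -101. ] d_tool mm [101.   -1.6   0.3] turn rad [ 0.001  0.001 -0.002] d in turned tool [101.   -1.4   0.5] q7 1.05
top 118 [161.3644 212.661 ] [0.4682 0.2558]
```

View pics/a3.png

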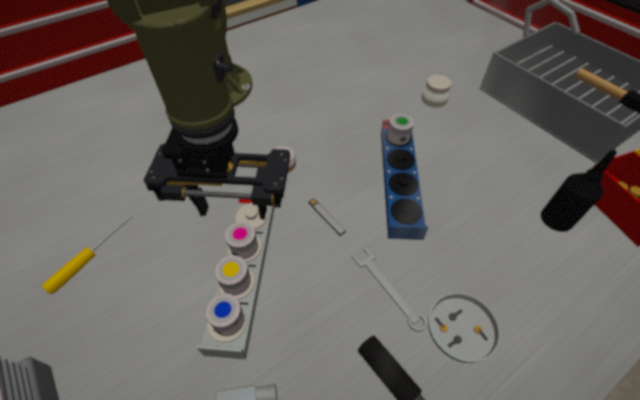

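The green piston stands upright on the first blue pad (401,120), measured about 1 mm from target. Pink is next.

```bash
python3 -m crank '[25,-1.5,0.4,0,0.001,-0.002,87, 25,0,0,0,0,0,87, 25,0,0,0,0,0,87, 20,0,0,0,0,0,87, 6,0,0,0,0,0,87]' 30
python3 -m crank '[0,0,0,0,0,0,87, 0,0,0,0,0,0,45, 0,0,0,0,0,0,45, 0,0,0,0,0,0,45, 0,0,0,0,0,0,45]' 30
python3 -m crank '[0,0,0,0,0,0,45, 0,0,0,0,0,0,45, 0,0,0,0,0,0,45, 0,0,0,0,0,0,45, 0,0,0,0,0,0,45]' 30
python3 -m crank '[-2,0,0,0,0,0,45, -6,0,0,0,0,0,45, -12,0,0,0,0,0,45, -20,0,0,0,0,0,45, -20,0,0,0,0,0,45]' 30
python3 -m crank '[-15,0,0,0,0,0,45, -5,0,0,0,0,0,45, 0,0,0,0,0,0,45, 0,0,0,0,0,0,45, 0,0,0,0,0,0,45]' 30
python3 -c "
from h import *
plan(.5223,.2119,.304,52)"
```

```text
time: 14.28
position: [0.5214, -0.1735, 0.2226]
tool_rot: [0.54, 1.505, -0.54]
ft_force: [0.1, 1.2, -0.4]
grip_width: 1.003
time: 14.9
position: [0.5219, -0.1736, 0.2241]
tool_rot: [0.54, 1.502, -0.54]
ft_force: [1.0, 1.4, 0.6]
grip_width: 0.633
time: 15.52
position: [0.5219, -0.1736, 0.224]
tool_rot: [0.54, 1.502, -0.54]
ft_force: [-0.2, -0.2, 2.2]
grip_width: 0.617
time: 16.15
position: [0.5221, -0.1735, 0.2858]
tool_rot: [0.54, 1.501, -0.54]
ft_force: [0.1, 0.6, -1.4]
grip_width: 0.611
time: 16.77
position: [0.5216, -0.1735, 0.3031]
tool_rot: [0.54, 1.504, -0.54]
ft_force: [-0.2, 0.3, -2.1]
grip_width: 0.616
t 16.77 pos [ 0.5216 -0.1735  0.3031] grip 53.6 F [-0.2  0.3 -2.1] yaw 50.5 tilt 0.08
d_world [  0.7 385.4   0.9] d_tool mm [  -0.7  297.8 -244.7] turn rad [-0.027 -0.001  0.   ] d in turned tool [  -0.9  304.2 -236.7] q7 1.04
```

```bash
python3 -m crank '[0,0,0,-0.027,-0.001,0,45, 0,10,-7.8,0,0,0,45, 0,22,-17.1,0,0,0,45, 0,30,-23.3,0,0,0,45, 0,30,-23.3,0,0,0,45]' 30
python3 -m crank '[0,30,-23.3,0,0,0,45, 0,30,-23.3,0,0,0,45, 0,30,-23.3,0,0,0,45, 0,30,-23.3,0,0,0,45, 0,30,-23.3,0,0,0,45]' 30
python3 -m crank '[0,30,-23.3,0,0,0,45, 0,22,-17.1,0,0,0,45, 0,10.2,-8.2,0,0,0,45, 0,0,0,0,0,0,45, 0,0,0,0,0,0,45]' 30
python3 -c "
from h import *
plan(.5223,.2119,.224,52)
cv2.imwrite('pics/a4.png',ctrl.get_image('scene')[:,:,::-1])"
```

```text
time: 17.4
position: [0.5219, -0.0549, 0.3038]
tool_rot: [0.518, 1.507, -0.518]
ft_force: [0.8, -0.1, -1.2]
grip_width: 0.612
time: 18.02
position: [0.5219, 0.135, 0.3038]
tool_rot: [0.518, 1.507, -0.518]
ft_force: [0.7, -0.4, -1.5]
grip_width: 0.618
time: 18.65
position: [0.5228, 0.2105, 0.3034]
tool_rot: [0.519, 1.506, -0.521]
ft_force: [-0.2, -0.4, -1.5]
grip_width: 0.611
t 18.65 pos [0.5228 0.2105 0.3034] grip 53.1 F [-0.2 -0.4 -1.5] yaw 51.9 tilt 0.11
d_world [ -0.5   1.4 -79.4] d_tool mm [79.4  0.9 -1.4] turn rad [-0.001  0.002  0.001] d in turned tool [79.4  0.8 -1.3] q7 0.28
```

View pics/a4.png

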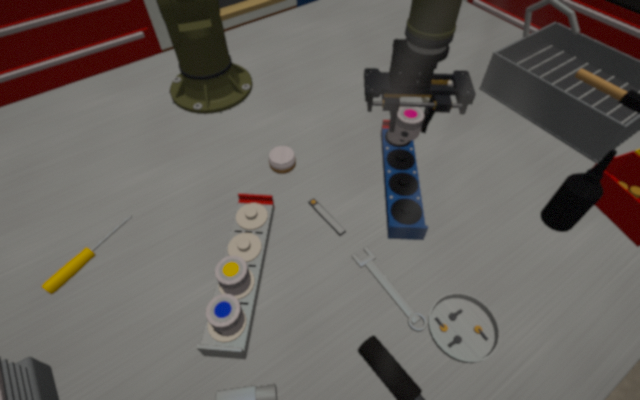

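```bash
python3 -m crank '[15,0.3,-0.5,0,0,0,45, 20,0,0,0,0,0,45, 20,0,0,0,0,0,45, 15,0,0,0,0,0,45, 7,0,0,0,0,0,45]' 30
python3 -m crank '[2,0,0,0,0,0,45, 0,0,0,0,0,0,45, 0,0,0,0,0,0,45, 0,0,0,0,0,0,45, 0,0,0,0,0,0,45]' 30
python3 -c "
from h import *
plan(.5223,.2119,.224,52)"
```

```text
time: 19.32
position: [0.5219, 0.2122, 0.225]
tool_rot: [0.518, 1.509, -0.52]
ft_force: [0.4, 0.3, -1.0]
grip_width: 0.616
time: 19.95
position: [0.5224, 0.2123, 0.2248]
tool_rot: [0.519, 1.506, -0.519]
ft_force: [-0.0, 0.2, -1.9]
grip_width: 0.615
t 19.95 pos [0.5224 0.2123 0.2248] grip 53.5 F [-0.   0.2 -1.9] yaw 52.0 tilt 0.08
d_world [-0.1 -0.4 -0.8] d_tool mm [ 0.8 -0.4  0.2] turn rad [ 0.     0.001 -0.   ] d in turned tool [ 0.8 -0.4  0.2] q7 0.21
```

```bash
python3 -m crank '[0.9,0,0,0,0,0,45, 0,0,0,0,0,0,45, 0,0,0,0,0,0,45, 0,0,0,0,0,0,87, 0,0,0,0,0,0,87]' 30
python3 -m crank '[0,0,0,0,0,0,87, 0,0,0,0,0,0,87, 0,0,0,0,0,0,87, -8,0,0,0,0,0,87, -25,0,0,0,0,0,87]'
python3 -m crank '[-30,0,0,0,0,0,87, -30,0,0,0,0,0,87, -8,0,0,0,0,0,87, 0,0,0,0,0,0,87, 0,0,0,0,0,0,87]'
python3 -c "
from h import *
plan(.5743,-.2165,.324,50.5)"
```

```text
time: 20.58
position: [0.5223, 0.2123, 0.2236]
tool_rot: [0.519, 1.507, -0.519]
ft_force: [0.2, -0.2, 0.0]
grip_width: 0.762
time: 21.2
position: [0.5218, 0.212, 0.2563]
tool_rot: [0.517, 1.509, -0.52]
ft_force: [0.3, 0.5, 0.0]
grip_width: 1.004
time: 21.82
position: [0.5219, 0.212, 0.3235]
tool_rot: [0.518, 1.508, -0.52]
ft_force: [-0.3, 0.0, 0.1]
grip_width: 1.003
t 21.82 pos [0.5219 0.212  0.3235] grip 87.3 F [-0.3  0.   0.1] yaw 52.0 tilt 0.1
d_world [  52.4 -428.5    0.5] d_tool mm [  -0.  -305.5  305. ] turn rad [ 0.027 -0.     0.002] d in turned tool [  -0.5 -297.3  313. ] q7 0.29
```

```bash
python3 -m crank '[0,-12,12,0,0,0,87, 0,-25,25,0,0,0,87, 0,-33,33,0,0,0,87, 0,-33,33,0,0,0,87, 0,-33,33,0,0,0,87]' 30
python3 -m crank '[0,-33,33,0,0,0,87, 0,-33,33,0,0,0,87, 0,-33,33,0,0,0,87, 0,-33,33,0,0,0,87, 0,-25,25,0,0,0,87]'
python3 -m crank '[0,-12.5,12,0,0,0,87, 0,0,0,0.027,0,0,87, 0,0,0,0,0,0,87, 0,0,0,0,0,0,87, 0,0,0,0,0,0,87]'
python3 -c "
from h import *
plan(.5743,-.2165,.224,50.5)
for cam in ('scene','top'):
 for t in ('green','pink'):
  for a,c in blobs(cam,ctrl.get_image(cam),t): print(cam,t,a,c,w(cam,c,.081))
cv2.imwrite('pics/a5.png',ctrl.get_image('scene')[:,:,::-1])"
```

```text
time: 22.45
position: [0.5455, 0.0185, 0.3242]
tool_rot: [0.519, 1.507, -0.521]
ft_force: [1.3, -0.2, 0.3]
grip_width: 0.999
time: 23.08
position: [0.5719, -0.2028, 0.324]
tool_rot: [0.52, 1.508, -0.522]
ft_force: [0.5, -0.3, -0.4]
grip_width: 1.0
time: 23.7
position: [0.5749, -0.2149, 0.3252]
tool_rot: [0.538, 1.502, -0.539]
ft_force: [-0.5, 0.8, 0.8]
grip_width: 0.998
t 23.7 pos [ 0.5749 -0.2149  0.3252] grip 86.8 F [-0.5  0.8  0.8] yaw 50.6 tilt 0.07
d_world [  -0.6   -1.6 -101.2] d_tool mm [101.2  -1.6   0.5] turn rad [ 0.002  0.001 -0.   ] d in turned tool [101.2  -1.6   0.6] q7 1.04
scene pink 70 [403.9429 142.7429] [0.5206 0.2137]
top green 119 [161.3445 212.5966] [0.4683 0.2559]
top pink 131 [189.2901 184.0229] [0.5228 0.2129]
```

View pics/a5.png

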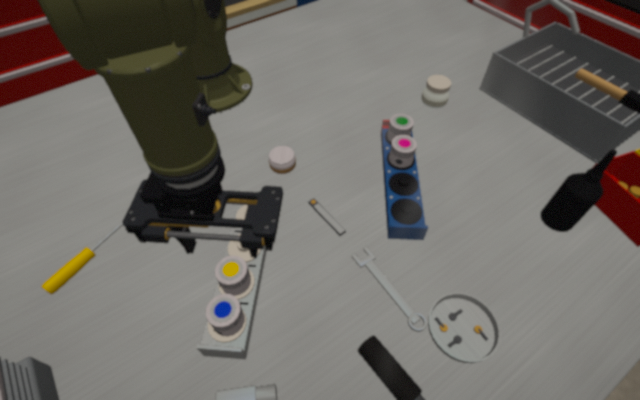

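Green (401,120) and pink (403,145) are both standing on blue pads 1 and 2, in order. Yellow is next.

```bash
python3 -m crank '[25,-1.1,0.3,0,0.001,0,87, 25,0,0,0,0,0,87, 25,0,0,0,0,0,87, 20,0,0,0,0,0,87, 6,0,0,0,0,0,87]' 30
python3 -m crank '[0,0,0,0,0,0,87, 0,0,0,0,0,0,45, 0,0,0,0,0,0,45, 0,0,0,0,0,0,45, 0,0,0,0,0,0,45]' 30
python3 -m crank '[0,0,0,0,0,0,45, 0,0,0,0,0,0,45, 0,0,0,0,0,0,45, 0,0,0,0,0,0,45, 0,0,0,0,0,0,45]' 30
python3 -m crank '[-2,0,0,0,0,0,45, -6,0,0,0,0,0,45, -12,0,0,0,0,0,45, -20,0,0,0,0,0,45, -20,0,0,0,0,0,45]' 30
python3 -m crank '[-15,0,0,0,0,0,45, -5,0,0,0,0,0,45, 0,0,0,0,0,0,45, 0,0,0,0,0,0,45, 0,0,0,0,0,0,45]' 30
python3 -c "
from h import *
plan(.5774,.1685,.304,52)"
```

```text
time: 24.58
position: [0.5738, -0.2171, 0.2226]
tool_rot: [0.54, 1.505, -0.54]
ft_force: [0.1, -0.0, 0.4]
grip_width: 1.002
time: 25.2
position: [0.5743, -0.2172, 0.2242]
tool_rot: [0.54, 1.502, -0.54]
ft_force: [0.2, 1.2, -0.1]
grip_width: 0.629
time: 25.82
position: [0.5743, -0.2172, 0.2242]
tool_rot: [0.54, 1.502, -0.54]
ft_force: [-0.2, -0.4, 2.1]
grip_width: 0.618
time: 26.45
position: [0.5745, -0.2171, 0.286]
tool_rot: [0.54, 1.501, -0.54]
ft_force: [0.7, -0.0, -1.6]
grip_width: 0.621
time: 27.08
position: [0.574, -0.2171, 0.3032]
tool_rot: [0.54, 1.504, -0.54]
ft_force: [0.4, 0.1, -1.7]
grip_width: 0.615
t 27.07 pos [ 0.574  -0.2171  0.3032] grip 53.5 F [ 0.4  0.1 -1.7] yaw 50.5 tilt 0.08
d_world [  3.4 385.6   0.8] d_tool mm [  -0.6  299.6 -242.8] turn rad [-0.027 -0.001  0.   ] d in turned tool [  -0.8  306.  -234.8] q7 1.03
```

```bash
python3 -m crank '[0,0,0,-0.027,-0.001,0,45, 0,11,-8,0,0,0,45, 0,22,-17.4,0,0,0,45, 0,30,-23,0,0,0,45, 0,30,-23,0,0,0,45]' 30
python3 -m crank '[0,30,-23,0,0,0,45, 0,30,-23,0,0,0,45, 0,30,-23,0,0,0,45, 0,30,-23,0,0,0,45, 0,30,-23,0,0,0,45]' 30
python3 -m crank '[0,30,-23,0,0,0,45, 0,22,-17.4,0,0,0,45, 0,11,-8,0,0,0,45, 0,0,0,0,0,0,45, 0,0,0,0,0,0,45]' 30
python3 -c "
from h import *
plan(.5774,.1685,.224,52)
cv2.imwrite('pics/a6.png',ctrl.get_image('scene')[:,:,::-1])"
```

```text
time: 27.7
position: [0.575, -0.0976, 0.304]
tool_rot: [0.518, 1.507, -0.518]
ft_force: [-0.2, -0.4, -0.6]
grip_width: 0.619
time: 28.32
position: [0.5763, 0.0915, 0.304]
tool_rot: [0.518, 1.507, -0.518]
ft_force: [-0.1, 0.1, -1.6]
grip_width: 0.614
time: 28.95
position: [0.5778, 0.167, 0.3035]
tool_rot: [0.519, 1.506, -0.521]
ft_force: [0.6, -0.9, -1.1]
grip_width: 0.614
t 28.95 pos [0.5778 0.167  0.3035] grip 53.4 F [ 0.6 -0.9 -1.1] yaw 51.9 tilt 0.12
d_world [ -0.4   1.5 -79.5] d_tool mm [79.5  1.  -1.3] turn rad [-0.001  0.002  0.001] d in turned tool [79.5  0.9 -1.2] q7 0.37
```

View pics/a6.png

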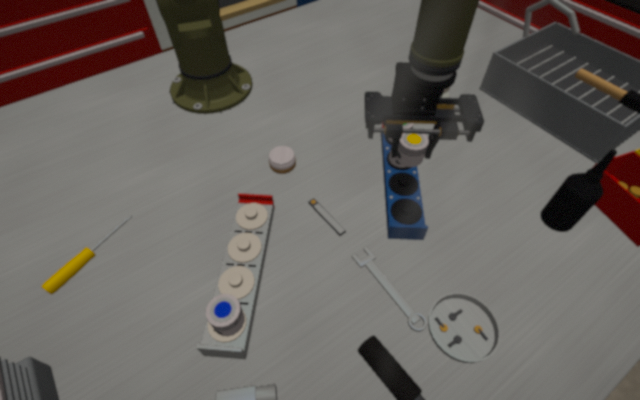

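Yellow is held upright at (414,142), above pad 3.

```bash
python3 -m crank '[15,0.3,-0.5,0,0,0,45, 20,0,0,0,0,0,45, 20,0,0,0,0,0,45, 15,0,0,0,0,0,45, 7,0,0,0,0,0,45]' 30
python3 -m crank '[2,0,0,0,0,0,45, 0,0,0,0,0,0,45, 0,0,0,0,0,0,45, 0,0,0,0,0,0,45, 0,0,0,0,0,0,45]' 30
python3 -c "
from h import *
plan(.5774,.1685,.224,52)"
```

```text
time: 29.62
position: [0.5769, 0.1689, 0.225]
tool_rot: [0.518, 1.509, -0.52]
ft_force: [-0.5, 0.4, -1.3]
grip_width: 0.616
time: 30.25
position: [0.5774, 0.169, 0.225]
tool_rot: [0.519, 1.506, -0.519]
ft_force: [-0.0, -0.6, -1.1]
grip_width: 0.615
t 30.25 pos [0.5774 0.169  0.225 ] grip 53.5 F [-0.  -0.6 -1.1] yaw 52.0 tilt 0.08
d_world [-0.  -0.5 -1. ] d_tool mm [ 1.  -0.4  0.3] turn rad [ 0.     0.001 -0.   ] d in turned tool [ 1.  -0.4  0.3] q7 0.31
```

```bash
python3 -m crank '[1,0,0,0,0,0,45, 0,0,0,0,0,0,45, 0,0,0,0,0,0,45, 0,0,0,0,0,0,87, 0,0,0,0,0,0,87]' 30
python3 -m crank '[0,0,0,0,0,0,87, 0,0,0,0,0,0,87, 0,0,0,0,0,0,87, -8,0,0,0,0,0,87, -25,0,0,0,0,0,87]'
python3 -m crank '[-30,0,0,0,0,0,87, -30,0,0,0,0,0,87, -8,0,0,0,0,0,87, 0,0,0,0,0,0,87, 0,0,0,0,0,0,87]'
python3 -c "
from h import *
plan(.628,-.2573,.324,50.5)"
```

```text
time: 30.88
position: [0.5773, 0.169, 0.2236]
tool_rot: [0.518, 1.507, -0.519]
ft_force: [-0.3, -0.3, -0.0]
grip_width: 0.763
time: 31.5
position: [0.5768, 0.1687, 0.2563]
tool_rot: [0.518, 1.509, -0.52]
ft_force: [-0.0, -0.0, 0.2]
grip_width: 0.996
time: 32.12
position: [0.5769, 0.1688, 0.3234]
tool_rot: [0.518, 1.509, -0.52]
ft_force: [0.3, -0.4, -0.2]
grip_width: 1.001
t 32.12 pos [0.5769 0.1688 0.3234] grip 87.1 F [ 0.3 -0.4 -0.2] yaw 52.0 tilt 0.1
d_world [  51.1 -426.1    0.6] d_tool mm [  -0.2 -304.4  302.5] turn rad [ 0.027 -0.     0.002] d in turned tool [  -0.6 -296.2  310.5] q7 0.38
```

```bash
python3 -m crank '[0,-12,12,0,0,0,87, 0,-25,25,0,0,0,87, 0,-33,33,0,0,0,87, 0,-33,33,0,0,0,87, 0,-33,33,0,0,0,87]' 30
python3 -m crank '[0,-33,33,0,0,0,87, 0,-33,33,0,0,0,87, 0,-33,33,0,0,0,87, 0,-33,33,0,0,0,87, 0,-25,24,0,0,0,87]'
python3 -m crank '[0,-12.4,11,0,0,0,87, 0,0,0,0.027,0,0,87, 0,0,0,0,0,0,87, 0,0,0,0,0,0,87, 0,0,0,0,0,0,87]'
python3 -c "
from h import *
plan(.628,-.2573,.224,50.5)
for cam in ('scene','top'):
 for t in ('green','pink','yellow'):
  for a,c in blobs(cam,ctrl.get_image(cam),t): print(cam,t,a,c,w(cam,c,.081))"
```

```text
time: 32.75
position: [0.6005, -0.0249, 0.3242]
tool_rot: [0.519, 1.507, -0.521]
ft_force: [0.7, -0.1, 0.3]
grip_width: 0.997
time: 33.38
position: [0.6261, -0.2459, 0.3239]
tool_rot: [0.52, 1.508, -0.523]
ft_force: [0.0, 0.1, 0.3]
grip_width: 0.998
time: 34.0
position: [0.6284, -0.2569, 0.3253]
tool_rot: [0.538, 1.502, -0.539]
ft_force: [-0.4, -0.2, 0.7]
grip_width: 1.005
t 34.0 pos [ 0.6284 -0.2569  0.3253] grip 87.4 F [-0.4 -0.2  0.7] yaw 50.6 tilt 0.07
d_world [  -0.4   -0.4 -101.3] d_tool mm [101.3  -0.6  -0.2] turn rad [ 0.001  0.001 -0.   ] d in turned tool [101.3  -0.6  -0. ] q7 1.04
scene pink 69 [404.     142.7101] [0.5206 0.2139]
scene yellow 97 [406.9175 167.7526] [0.5762 0.17  ]
scene yellow 73 [635.2466 190.6712] [0.8675 0.4787]
scene yellow 89 [232.191  244.7416] [ 0.534  -0.1934]
scene yellow 73 [204.411  252.1644] [ 0.52   -0.2381]
scene yellow 783 [ 67.493  270.6526] [ 0.4225 -0.4345]
top green 117 [161.3761 212.5812] [0.4683 0.2558]
top pink 133 [189.3534 184.    ] [0.5229 0.2128]
top yellow 698 [11.2479 22.5645] [0.8183 0.5912]
top yellow 68 [74.5     3.8676] [0.866 0.477]
top yellow 201 [60.0647 20.9701] [0.8277 0.4984]
top yellow 137 [216.9635 155.781 ] [0.5782 0.1692]
```

```bash
python3 -m crank '[25,-0.2,-0.1,0,0.001,0,87, 25,0,0,0,0,0,87, 25,0,0,0,0,0,87, 20,0,0,0,0,0,87, 6,0,0,0,0,0,87]' 30
python3 -m crank '[0,0,0,0,0,0,87, 0,0,0,0,0,0,45, 0,0,0,0,0,0,45, 0,0,0,0,0,0,45, 0,0,0,0,0,0,45]' 30
python3 -m crank '[0,0,0,0,0,0,45, 0,0,0,0,0,0,45, 0,0,0,0,0,0,45, 0,0,0,0,0,0,45, 0,0,0,0,0,0,45]' 30
python3 -m crank '[-2,0,0,0,0,0,45, -6,0,0,0,0,0,45, -12,0,0,0,0,0,45, -20,0,0,0,0,0,45, -20,0,0,0,0,0,45]' 30
python3 -m crank '[-15,0,0,0,0,0,45, -5,0,0,0,0,0,45, 0,0,0,0,0,0,45, 0,0,0,0,0,0,45, 0,0,0,0,0,0,45]' 30
python3 -c "
from h import *
plan(.6328,.1255,.304,52)"
```

```text
time: 34.92
position: [0.6275, -0.2582, 0.2225]
tool_rot: [0.54, 1.505, -0.54]
ft_force: [-0.5, 0.0, 0.4]
grip_width: 1.002
time: 35.55
position: [0.6281, -0.2582, 0.2243]
tool_rot: [0.54, 1.502, -0.54]
ft_force: [0.6, 0.7, 0.6]
grip_width: 0.633
time: 36.17
position: [0.628, -0.2583, 0.2243]
tool_rot: [0.54, 1.502, -0.54]
ft_force: [0.5, -0.0, 1.6]
grip_width: 0.613
time: 36.8
position: [0.6282, -0.2582, 0.2862]
tool_rot: [0.54, 1.501, -0.54]
ft_force: [0.2, -0.5, -1.5]
grip_width: 0.618
time: 37.42
position: [0.6278, -0.2582, 0.3032]
tool_rot: [0.54, 1.504, -0.54]
ft_force: [1.1, 0.2, -2.3]
grip_width: 0.614
t 37.42 pos [ 0.6278 -0.2582  0.3032] grip 53.4 F [ 1.1  0.2 -2.3] yaw 50.5 tilt 0.09
d_world [  5.  383.7   0.8] d_tool mm [  -0.6  299.2 -240.3] turn rad [-0.027 -0.001  0.   ] d in turned tool [  -0.8  305.4 -232.2] q7 1.04
```

```bash
python3 -m crank '[0,0,0,-0.027,-0.001,0,45, 0,11,-8,0,0,0,45, 0,22,-17,0,0,0,45, 0,30,-23,0,0,0,45, 0,30,-23,0,0,0,45]' 30
python3 -m crank '[0,30,-23,0,0,0,45, 0,30,-23,0,0,0,45, 0,30,-23,0,0,0,45, 0,30,-23,0,0,0,45, 0,30,-23,0,0,0,45]' 30
python3 -m crank '[0,30,-23,0,0,0,45, 0,22,-16,0,0,0,45, 0,10.4,-7.5,0,0,0,45, 0,0,0,0,0,0,45, 0,0,0,0,0,0,45]' 30
python3 -c "
from h import *
plan(.6328,.1255,.224,52)
cv2.imwrite('pics/a7.png',ctrl.get_image('scene')[:,:,::-1])"
```

```text
time: 38.05
position: [0.6291, -0.1388, 0.3041]
tool_rot: [0.518, 1.507, -0.518]
ft_force: [0.8, 1.0, -2.1]
grip_width: 0.613
time: 38.67
position: [0.6304, 0.0503, 0.3041]
tool_rot: [0.518, 1.507, -0.518]
ft_force: [-0.1, -0.4, -1.6]
grip_width: 0.617
time: 39.3
position: [0.6329, 0.1239, 0.3036]
tool_rot: [0.519, 1.506, -0.522]
ft_force: [0.6, -0.0, -1.9]
grip_width: 0.617
t 39.3 pos [0.6329 0.1239 0.3036] grip 53.6 F [ 0.6 -0.  -1.9] yaw 51.9 tilt 0.12
d_world [ -0.1   1.6 -79.6] d_tool mm [79.6  1.3 -1.2] turn rad [-0.002  0.002  0.001] d in turned tool [79.6  1.2 -1.1] q7 0.45
```

View pics/a7.png

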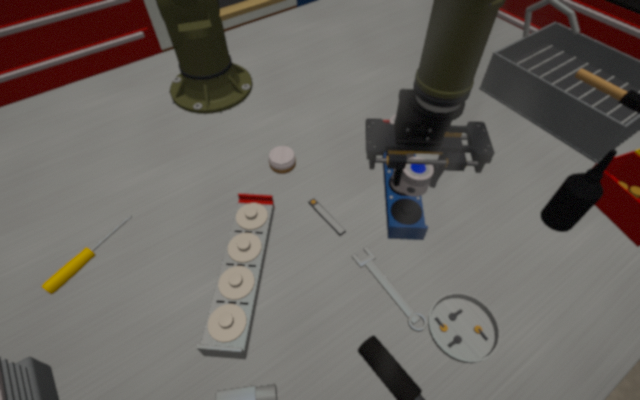

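Blue is held upright at (418,170), above the last free pad (405,211), and the wash rack is empty.

```bash
python3 -m crank '[15,0.4,-0.4,0,0,0,45, 20,0,0,0,0,0,45, 20,0,0,0,0,0,45, 15,0,0,0,0,0,45, 7,0,0,0,0,0,45]' 30
python3 -m crank '[2,0,0,0,0,0,45, 0,0,0,0,0,0,45, 0,0,0,0,0,0,45, 0,0,0,0,0,0,45, 0,0,0,0,0,0,45]' 30
python3 -c "
from h import *
plan(.6328,.1255,.224,52)"
```

```text
time: 39.98
position: [0.6322, 0.126, 0.225]
tool_rot: [0.518, 1.509, -0.52]
ft_force: [-0.1, -0.5, -1.2]
grip_width: 0.614
time: 40.6
position: [0.6327, 0.1261, 0.2251]
tool_rot: [0.519, 1.506, -0.519]
ft_force: [-0.2, 0.4, -2.0]
grip_width: 0.617
t 40.6 pos [0.6327 0.1261 0.2251] grip 53.7 F [-0.2  0.4 -2. ] yaw 52.0 tilt 0.08
d_world [ 0.1 -0.6 -1.1] d_tool mm [ 1.1 -0.4  0.5] turn rad [ 0.     0.001 -0.   ] d in turned tool [ 1.1 -0.4  0.5] q7 0.41
```

```bash
python3 -m crank '[1.1,0,0,0,0,0,45, 0,0,0,0,0,0,45, 0,0,0,0,0,0,45, 0,0,0,0,0,0,87, 0,0,0,0,0,0,87]' 30
python3 -m crank '[0,0,0,0,0,0,87, 0,0,0,0,0,0,87, 0,0,0,0,0,0,87, -8,0,0,0,0,0,87, -25,0,0,0,0,0,87]'
python3 -m crank '[-30,0,0,0,0,0,87, -30,0,0,0,0,0,87, -10,-10,10,0,0,0,87, 0,-25,25,0,0,0,87, 0,-33,33,0,0,0,87]'
python3 -m crank '[0,-33,33,0,0,0,87, 0,-33,33,0,0,0,87, 0,-33,33,0,0,0,87, 0,-20,20,0,0,0,87, 0,-8,8,0,0,0,87]'
python3 -m crank '[0,0,0,0,0,0,87, 0,0,0,0,0,0,87, 0,0,0,0,0,0,87, 0,0,0,0,0,0,87, 0,0,0,0,0,0,87]'
python3 -c "
from h import *
T={'green':(.4673,.2548),'pink':(.5223,.2119),'yellow':(.5774,.1685),'blue':(.6328,.1255)}
for cam in ('scene','top'):
 im=ctrl.get_image(cam)
 cv2.imwrite('pics/f_%s.png'%cam,im[:,:,::-1])
 for t in T:
  for a,c in blobs(cam,im,t):
   p=w(cam,c,.081); e=p-T[t]
   if np.hypot(*e)<.04: print(cam,t,a,c.round(1),(e*1000).round(1))"
```

```text
time: 41.22
position: [0.6326, 0.1261, 0.2235]
tool_rot: [0.519, 1.507, -0.519]
ft_force: [-0.4, -0.2, -0.4]
grip_width: 0.765
time: 41.85
position: [0.6321, 0.1259, 0.2562]
tool_rot: [0.518, 1.509, -0.52]
ft_force: [0.1, 0.2, -0.2]
grip_width: 0.998
time: 42.48
position: [0.6441, 0.0299, 0.3264]
tool_rot: [0.517, 1.508, -0.518]
ft_force: [0.3, -0.9, 0.2]
grip_width: 1.0
time: 43.1
position: [0.6657, -0.1514, 0.3257]
tool_rot: [0.521, 1.507, -0.524]
ft_force: [-0.5, 0.6, -0.8]
grip_width: 0.999
time: 43.72
position: [0.6663, -0.1471, 0.327]
tool_rot: [0.518, 1.507, -0.519]
ft_force: [-0.4, 0.1, 0.0]
grip_width: 1.001
scene pink 69 [404.  142.7] [-1.7  2. ]
scene yellow 98 [406.9 167.7] [-1.3  1.5]
scene blue 355 [389.7 198.4] [-18.6 -34.5]
scene blue 88 [410.1 195.4] [-1.8  1.3]
top green 117 [161.4 212.6] [1. 1.]
top pink 129 [189.3 183.9] [0.7 1. ]
top yellow 136 [217.  155.7] [0.9 0.7]
top blue 116 [243.4 128.3] [0.5 0.9]
```

View pics/f_scene.png

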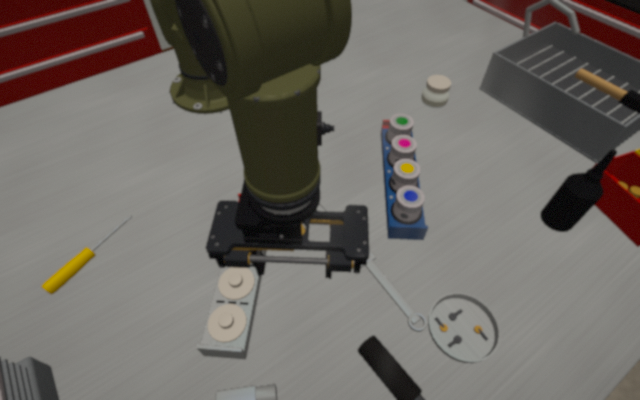

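View pics/f_top.png

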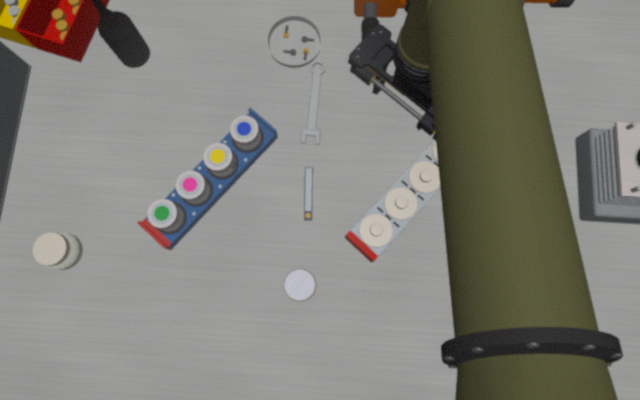

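In both pictures all four pistons stand upright on the blue rack. From the red end in the top view they are green (161,213), pink (189,184), yellow (217,156) and blue (243,128), and the robot is clear of them.

```bash
python3 -c "
from bench import ctrl
print(ctrl.close_job())"
```

```text
the job is handed in; nothing more can be done
None
```

I moved all four pistons to the blue rack in their original order from the red end: green, pink, yellow, blue. Each was gripped across the row at 30 N, lowered to its standing height and only then released. The job was handed in at about 44 s of robot time.

- **Position:** in the last pictures, each crown dab was within about 1.5 mm of its pad centre from the top camera. The scene camera put pink, yellow and blue within about 2.6 mm, inside the 12 mm allowed. The two cameras differ by 2–3 mm, as their calibration would explain.
- **Green:** my colour detector did not pick it up in the scene camera after placing, so its position is measured from the top camera only. Both pictures show it standing upright.
- **Height, tilt and forces:** I judged height and upright only from the pictures and the tool height at release. The wrist force stayed below about 3.5 N in every reading. The robot was clear of the pistons and racks at the end.

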